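Show the turned rosette to the inspection camera

ROBOT

A 7-joint arm with a two-finger parallel gripper is mounted at the origin on the work surface. World frame = base frame: x ahead of the robot, y to its left, z up, the work surface at z = 0. Lengths are in m, angles in rad, forces in N, time in s.
With the tool pointing down it reaches from about 0.425 to 0.95 m from the base axis. Payload 4.7 kg.
Tool frame: the origin (TCP) lies at the centre of the arm's flange, where the gripper is bolted on; the fingertips stand 182 mm ahead of it and the grasp point (between the pads) lies 164 mm ahead of it (finger_overhang is the distance from the TCP to the fingertips, in m); z points along the fingers, y is the line along which they close (so a half turn about z gives the same grasp; the last joint's range is limited). The gripper opens to 87 mm and grips with 3 to 60 N. Pads are 19 mm wide; open, the fingers measure 117 mm over their backs; the gripper's body (75 mm by 190 mm) begins 51 mm behind the grasp point.
Start: joints at [-1.291, 0.469, -0.049, 1.532, 0.024, 1.141, -0.082], TCP at [0.205, 0.643, 0.405] pointing down, gripper open.
Joint ranges: [-2.59, 2.59], [-0.33, 1.99], [-1.39, 1.29], [0.1, 2.45], [-1.04, 4.18], [0.21, 1.99], [-2.66, 2.66]. Speed limits (rad/s): [2.57, 2.57, 3.14, 3.14, 3.14, 3.14, 3.14].

INTERFACE

Orientations are given as [roll, pitch, yaw] about the fixed x, y, z axes, in that order (R = Rz(yaw) Ry(pitch) Rx(roll)).
In Python, from workcell import * gives the robot as it stands.
- The arm moves only by the tool move_arm, never from a script. Its argument "deltas" is one flat list of numbers, 5 for each row, row after row: the gripper's target within -1 to 1 (fully open at 1, half-way at 0, shut at -1), then the shift along the tool's x, y, z normalised to -1 to 1, where 1 is 0.02 m, then the turn about the tool's z normalised to -1 to 1, where 1 is 8 degrees. In form: [jaw, dx, dy, dz, yaw, jaw, dx, dy, dz, yaw, ...]. A call has 1 to 8 rows; each row shifts and turns the commanded pose from where the row before left it, along the tool's axes as they then stand; what a row does not reach is not made up. A row lasts 1/10 s, in which the tool goes at most 50 mm and 8.59 degrees, less where a joint would pass 70% of its speed; a pose out of reach is approached as far as the arm can. A call with a number of a shift or a turn outside -1 to 1 is refused whole. A call with a gripper value outside its range is refused whole. The fingers move at their own pace and stop on an object; "grip_force" is the grip in N (left out, the last holds). Time passes only in rows, so rows that do not move let the fingers close. It gives the time, the measured TCP pose, the force, the opening and the grip force at its end, in the units of the state.
- get_obs(): the state, without advancing time (a new reading comes with each control period).
- grab_frame(name): name is "side" or "top" or "wrist"; returns a dict with "img" (400x640x3 uint8, red, green, blue), "intrinsics" (3x3 intrinsics, pixels), "eye" and "orientation" of the camera in the world. Camera axes: x right, y down, z forward; pixel columns grow to the right and rows downward; lengths in m; the calibration is good to about 2 mm. A picture is of the moment at which its call begins. There is no depth.
- close_job(): hands the job in; it is judged then, once.
The state is a dict: "clock": time; "joint_pos": joint angles; "joint_velocities": joint speeds; "effort": joint torques, N m; "tcp_pos": TCP position; "ee_rot": TCP orientation; "ft_force": force on the tool from outside, world axes, zero at the start; "ft_torque": the same for the moment, N m; "gripper_width": opening from 0.0 (shut) to 1.0 (fully open); "finger_force": force on a finger pad.
Only numpy, scipy, OpenCV 4.12 (cv2) and the standard library are available. Lean on these libraries where they do the work, as an engineer would, in place of code of your own. Each camera call takes 0.05 s, during which the arm holds its last target. There are 200 camera calls.

TASK

Take the wooden blank out of the dark rack and stand it down in the middle of the slot of the round-based holder, with its turned rosette facing the mirror, and let go of it. Then turn the swivel mirror by the bar on top until the camera, looking into the mirror, sees the rosette in the middle, and finish while still holding the bar at that angle, because a spring turns the mirror back. Leave the bowl, the jar and the screwdriver where they are.

Things in the scene. Friction and masses are not known exactly. Their poses are not given: they have to be found in the camera images.
- blank_center (a point): centre of the blank: a flat pale wooden board 100 mm wide (its x), 16 mm thick (its y), 125 mm high (its z, up), 0.13 kg. It starts upright in the rack, its upper part free to be pinched from above across the thickness. Only its +y face carries the rosette; the other is plain.
- rosette (a point): centre of the turned rosette (concentric dark and pale rings, 60 mm across) on the blank's +y face; 88 mm above the blank's lower edge, 8 mm from its mid-plane. Axes as the blank's.
- blank: the blank itself; origin at the centre of its underside, axes as for its centre.
- rack_slot (a point): the dark wood rack on a rectangular base (120 x 70 mm), fixed: middle of its slot floor, which is 12 mm above the bench. The slot runs along its x, is 22 mm wide between two walls 110 mm long, open at both ends and at the top; the walls rise straight to 38 mm above the slot floor, then flare outwards to 48 mm above it.
- holder_slot (a point): the aluminium viewing holder on a round base (124 mm across), fixed, empty at the start: middle of its slot floor, 12 mm above the bench. Slot of the same form and size as the rack's, along its x. Its +y side is the one towards the mirror.
- mirror_face (a point): centre of the mirror's reflecting face, on the vertical turning axis, 100 mm above the bench. The mirror is 72 mm wide and 66 mm high in an aluminium frame (top edge 136 mm above the bench); its +x is the face's normal (the silvered side), +z is up.
- mirror_bar (a point): centre of the pale wooden grip bar above the mirror, on the turning axis, 157 mm above the bench: 48 mm long (its y, in line with the mirror's width), 12 mm thick (its x), 34 mm high (140 to 174 mm above the bench). Turns with the mirror. Free all round and above.
- mirror (a joint): turn of the mirror about its vertical axis, rad: 0 at rest (facing straight at the camera lens), growing clockwise seen from above, stop at 1.4. A weak spring (0.06 N m per rad) turns it back to 0 when let go.
- lens (a point): front of the black camera's lens, fixed on the same steel base as the mirror, 149 mm from the mirror's axis and at the same height (100 mm above the bench), pointing straight at the mirror's centre; its +x points from the mirror to the camera. The camera's box is 56 mm wide, its top 124 mm above the bench, its back 220 mm from the mirror's axis.
- sight (a point): imaginary, not visible: the camera's line of sight after reflection. Origin at the centre of the mirror's face, +x along the reflected line, away from the mirror, level, +z up. It turns twice as far as the mirror, from the camera's direction at rest. The camera sees the rosette in the middle when this line passes through the rosette; equally, when the mirror's normal halves the angle between the directions to the lens and to the rosette.
- bowl: bystander: small wooden bowl, 116 mm across, 50 mm high; origin under its centre
- wax_jar: bystander: squat amber jar, 60 mm across, 65 mm high; origin under its centre
- turnscrew: bystander: wooden-handled screwdriver, 170 mm long, lying along its x on the bench, handle to its -x; origin under its middle
Not all that is in view belongs to the job. Of the things like the blank, leave any that is red or turquoise; of the rest the smaller one is meant.

How it is judged:
By the outcome, as a careful person would: the job done as asked, in the order asked, and still so for the second after the job is handed in, while the arm keeps its last pose, push and grip.
It also fails if it takes over 58 s, if anything falls off the work surface, if the arm or the gripper's body presses on something with over 40 N, if the wrist force passes 120 N, or if a joint passes its speed limit or range.

## Working session

There is one attempt and no reset: what is moved stays moved. The work goes in short steps, Python scripts to look and compute and a tool call to move; the robot and the scene stay as the last step left them, time stands still between calls to the robot, and variables do not carry over. Pictures are saved under pics/ and viewed, at most 10 in all, crops included, and the job is handed in when it is done.

Besides the shell and the picture viewer there is one more tool, called after "Call:" as name(argument=value, ...), one argument or row to a line, values as JSON. move_arm: Moves the arm, as the interface text tells. Its arguments: {"type":"object","properties":{"deltas":{"type":"array","items":{"type":"number","minimum":-1,"maximum":1}},"grip_force":{"type":"number"}},"required":["deltas"]}

```bash
mkdir -p pics; ls; cat > h.py <<'E'
from workcell import *
import numpy as np, cv2
def snap(n,f):
    d=grab_frame(n); cv2.imwrite(f'pics/{f}.png',cv2.cvtColor(d['img'],cv2.COLOR_RGB2BGR))
    np.savez(f'pics/{f}.npz',**{k:np.array(v) for k,v in d.items()}); return d
def load(f): return np.load(f'pics/{f}.npz')
def Rm(d):
    o=np.array(d['orientation'],float)
    if o.shape==(3,3): return o
    from scipy.spatial.transform import Rotation as R
    return R.from_euler('xyz',o).as_matrix() if o.size==3 else R.from_quat(o).as_matrix()
def ray(d,u,v):
    r=Rm(d)@np.linalg.inv(d['intrinsics'])@np.array([u,v,1.]); return np.array(d['eye']),r/np.linalg.norm(r)
def onz(d,u,v,z):
    e,r=ray(d,u,v); return e+r*(z-e[2])/r[2]
def proj(d,p):
    c=np.array(d['intrinsics'])@(Rm(d).T@(np.array(p)-d['eye'])); return c[:2]/c[2]
def tri(d1,p1,d2,p2):
    a,r=ray(d1,*p1);b,s=ray(d2,*p2); t=np.linalg.lstsq(np.c_[r,-s],b-a,rcond=None)[0]
    P,Q=a+r*t[0],b+s*t[1]; return (P+Q)/2,np.linalg.norm(P-Q)
E
python3 - <<'E'
from h import *
for n in('top','side'):
    d=snap(n,n+'0'); print(n,d['intrinsics'],d['eye'],d['orientation'])
print(get_obs())
E
```

```text
pics
top [[396.69664617   0.         319.49034641]
 [  0.         396.69664617 203.42917447]
 [  0.           0.           1.        ]] [ 0.40360566 -0.05539532  1.21216181] [-3.04539535e+00  6.87703152e-04 -1.58384467e+00]
side [[386.66419042   0.         320.51685105]
 [  0.         386.66419042 200.13106591]
 [  0.           0.           1.        ]] [ 0.44803966 -0.98723726  0.68186097] [-2.12809674  0.01042984 -0.07913823]
{'clock': 0.1, 'joint_pos': array([-1.2908933 ,  0.46937655, -0.04857829,  1.53359279,  0.02411445,
        1.14096912, -0.08229419]), 'joint_velocities': array([ 4.78758327e-04, -3.39009851e-03, -8.21828527e-05, -2.68657986e-03,
        1.68132163e-04, -1.13170204e-03,  3.62255295e-04]), 'effort': array([ 5.07803743e-04, -5.09172034e+01, -8.13129544e-02, -2.36827612e+01,
       -6.15396397e-02,  3.45073105e-02,  5.87843306e-05]), 'tcp_pos': array([0.20506488, 0.64286638, 0.40378565]), 'ee_rot': array([-3.13983472e+00,  8.10819454e-05,  2.83281609e+00]), 'ft_force': array([-0.3735327 ,  0.7146656 , -0.37573961]), 'ft_torque': array([0.0135386 , 0.00162008, 0.01221951]), 'finger_force': 0.0, 'gripper_width': 0.9986195614359238}
```

View pics/top0.png

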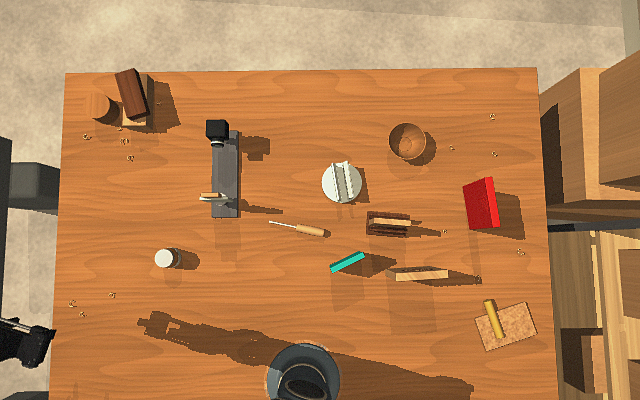

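View pics/side0.png

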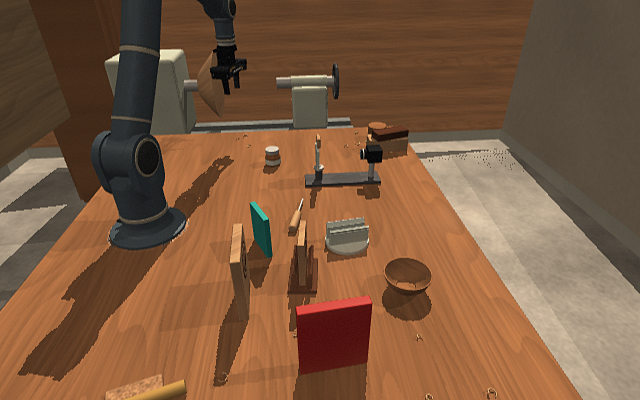

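The top view shows the arm base at the bottom, the camera and mirror at (217,130)–(213,197), the holder at (342,182) and the rack at (388,223).

There are four board-like things in the top view:
- red at (482,203): excluded by colour
- turquoise at (348,262): excluded by colour
- the large pale board at (420,274): excluded as the bigger one
- the smaller pale board in the dark rack at (392,222): this one fits

Next I'll enlarge to confirm it.

```bash
python3 - <<'E'
import cv2,numpy as np
t=cv2.imread('pics/top0.png');s=cv2.imread('pics/side0.png')
f=lambda a,k:cv2.resize(a,None,fx=k,fy=k,interpolation=cv2.INTER_CUBIC)
A=f(t[150:250,310:443],3); # rack+holder top  399x300
B=f(t[110:222,195:245],2.68)[:300]
C=f(s[210:310,220:353],3)
D=f(s[120:195,295:395],4)
o=np.zeros((600,800,3),np.uint8)
for im,x,y in((A,0,0),(B,400,0),(C,0,300),(D,400,300)): o[y:y+im.shape[0],x:x+im.shape[1]]=im[:600-y,:800-x]
cv2.imwrite('pics/c1.png',o)
E
```

```text
(no output)
```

View pics/c1.png

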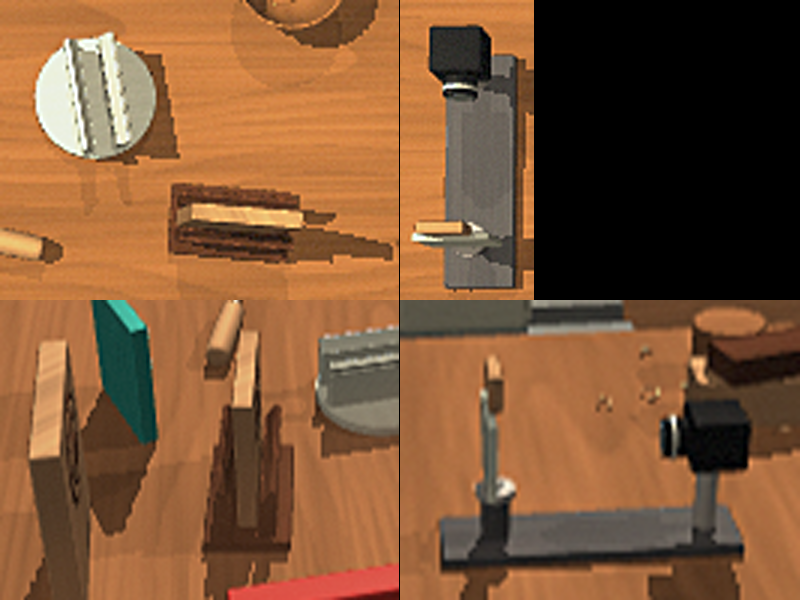

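The crop confirms it: the smaller pale board stands in the dark rack, and the larger pale twin stands free at left. A dark arc on the board's right-hand (+x) face in the side view suggests the rosette is there. I'll check that once it's lifted.

```bash
python3 - <<'E'
from h import *
d=load('top0'); im=d['img']; hsv=cv2.cvtColor(im,cv2.COLOR_RGB2HSV)
def blobs(m,box,z,amin=30):
    x0,y0,x1,y1=box; k=np.zeros(m.shape,np.uint8); k[y0:y1,x0:x1]=m[y0:y1,x0:x1]*255
    for c in cv2.findContours(k,cv2.RETR_EXTERNAL,cv2.CHAIN_APPROX_NONE)[0]:
        if cv2.contourArea(c)<amin: continue
        r=cv2.minAreaRect(c); b=cv2.boxPoints(r); W=np.array([onz(d,*p,z)[:2] for p in b])
        e=W[1]-W[0],W[2]-W[1]; L=[np.linalg.norm(v) for v in e]; l=e[int(L[1]>L[0])]
        print(np.round(r[0],1),'world',onz(d,*r[0],z)[:2].round(4),'size',np.round(L,3),'longdir deg',np.degrees(np.arctan2(l[1],l[0])).round(1),cv2.contourArea(c))
H,S,V=[hsv[...,i].astype(int) for i in range(3)]
print('samples',hsv[222,392],hsv[216,392],hsv[232,385],hsv[182,342],hsv[205,350],hsv[195,212],hsv[198,222],hsv[135,218])
print('blank');blobs((V>170)&(S<165),(365,210,415,232),.137)
print('rackdark');blobs((V<150)&(H<12),(360,205,412,242),.02)
print('holder');blobs((S<70)&(V>120),(315,155,370,210),.008)
print('holder walls bright');blobs((S<70)&(V>215),(315,155,370,210),.06,10)
print('bar');blobs((V>170)&(S>60),(195,185,230,200),.174,5)
print('base');blobs((S<60)&(V>50)&(V<140),(200,115,245,225),.01)
print('cam');blobs((V<45),(200,115,232,150),.12)
E
```

```text
samples [ 17 135 239] [ 11 166 115] [ 12 140  53] [ 24  54 174] [ 13 171 197] [ 17 143 245] [ 23  45 152] [40 16 47]
blank
[392.  221.3] world [ 0.4561 -0.252 ] size [0.015 0.099] longdir deg -95.7 160.0
rackdark
[386.4 230.7] world [ 0.4338 -0.2556] size [0.028 0.124] longdir deg -93.8 260.5
[386.5 215.1] world [ 0.4807 -0.2573] size [0.128 0.036] longdir deg -85.0 171.5
holder
[341. 182.] world [ 0.5849 -0.1229] size [0.123 0.122] longdir deg -45.4 1202.5
holder walls bright
[328.5 183. ] world [ 0.5745 -0.0834] size [0.042 0.113] longdir deg -171.2 364.5
[347.4 178.7] world [ 0.5867 -0.1388] size [0.031 0.109] longdir deg -159.9 123.5
bar
[206. 192.] world [0.538  0.2429] size [0.058 0.037] longdir deg -90.8 205.5
base
[220. 174.] world [0.6143 0.2478] size [0.105 0.267] longdir deg -179.6 1769.5
cam
[217.  130.5] world [0.7191 0.2299] size [0.062 0.061] longdir deg -90.8 147.0
```

Call:
move_arm(
  deltas=[1,0,0,0,1,1,0,0,0,1,1,0,0,0,1,1,0,0,0,1,1,0,0,0,1,1,0,0,0,1,1,0,0,0,1,1,0,0,0,1],
)

```text
clock: 0.9
tcp_pos: [0.205, 0.6429, 0.4041]
ee_rot: [-3.141, 0.001, 1.71]
ft_force: [-0.0, -0.8, -0.9]
gripper_width: 1.0
finger_force: 0.0
```

Call:
move_arm(
  deltas=[1,0,0,0,1,1,0,0,0,0.75,1,-1,0.9,0,0,1,-1,0.9,0,0,1,-1,0.9,0,0,1,-1,0.9,0,0,1,-1,0.9,0,0,1,-1,0.9,0,0],
)

```text
clock: 1.7
tcp_pos: [0.3011, 0.5119, 0.4043]
ee_rot: [-3.141, 0.001, 1.472]
ft_force: [0.5, 0.0, -0.7]
gripper_width: 0.999
finger_force: 0.0
```

Call:
move_arm(
  deltas=[1,-1,0.9,0,0,1,-1,0.9,0,0,1,-1,0.9,0,0,1,-1,0.9,0,0,1,-1,0.9,0,0,1,-1,0.9,0,0,1,-1,0.9,0,0,1,-1,0.9,0,0],
)

```text
clock: 2.5
tcp_pos: [0.4284, 0.3384, 0.4044]
ee_rot: [-3.141, 0.0, 1.472]
ft_force: [-1.0, 0.7, 0.4]
gripper_width: 1.002
finger_force: 0.0
```

Call:
move_arm(
  deltas=[1,-1,0.9,0,0,1,-1,0.9,0,0,1,-1,0.9,0,0,1,-1,0.9,0,0,1,-1,0,0,0,1,-1,0,0,0,1,-1,0,0,0,1,-1,0,0,0],
)

```text
clock: 3.3
tcp_pos: [0.483, 0.172, 0.4047]
ee_rot: [-3.141, -0.0, 1.473]
ft_force: [-0.1, 0.0, 0.4]
gripper_width: 0.997
finger_force: 0.0
```

Call:
move_arm(
  deltas=[1,-1,0.2,0,0,1,-1,0.2,0,0,1,-1,0.2,0,0,1,-1,0.2,0,0,1,-1,0,0,0,1,-1,0,0,0,1,-1,0,0,0,1,-1,0,0,0],
)

```text
clock: 4.1
tcp_pos: [0.4831, 0.0111, 0.4048]
ee_rot: [-3.142, -0.001, 1.472]
ft_force: [-0.8, 0.5, -0.6]
gripper_width: 0.998
finger_force: 0.0
```

Call:
move_arm(
  deltas=[1,-1,0,0,0,1,-1,0,0,0,1,-1,0,0,0,1,-1,0,0,0,1,-1,0,0,0,1,-1,0,0,0,1,-1,0,0,0,1,-1,0,0,0],
)

```text
clock: 4.9
tcp_pos: [0.4671, -0.1478, 0.4048]
ee_rot: [3.141, -0.001, 1.472]
ft_force: [-0.1, -1.0, -0.8]
gripper_width: 0.998
finger_force: 0.0
```

Call:
move_arm(
  deltas=[1,-1,0,0,0,1,-1,0,0,0,1,-1,0,0,0,1,-1,0,0,0,1,-1,0,0,0,1,-0.2,0,0,0,1,0,0,0,0,1,0,0,0,0],
)

```text
clock: 5.7
tcp_pos: [0.4577, -0.2494, 0.4046]
ee_rot: [-3.141, -0.001, 1.473]
ft_force: [0.3, 0.5, -0.0]
gripper_width: 0.999
finger_force: 0.0
```

```bash
python3 - <<'E'
from h import *
d=snap('wrist','w1'); o=get_obs(); print(o['tcp_pos'],o['ee_rot'],d['intrinsics'],d['eye'],d['orientation'])
E
```

```text
[ 0.45789073 -0.24922478  0.40456111] [-3.14137361e+00 -1.09966903e-03  1.47334400e+00] [[359.72786496   0.         313.79720484]
 [  0.         359.72786496 202.76278873]
 [  0.           0.           1.        ]] [ 0.46457345 -0.18209615  0.38420427] [ 2.89272518e+00  1.23423389e-04 -9.87241656e-02]
```

View pics/w1.png

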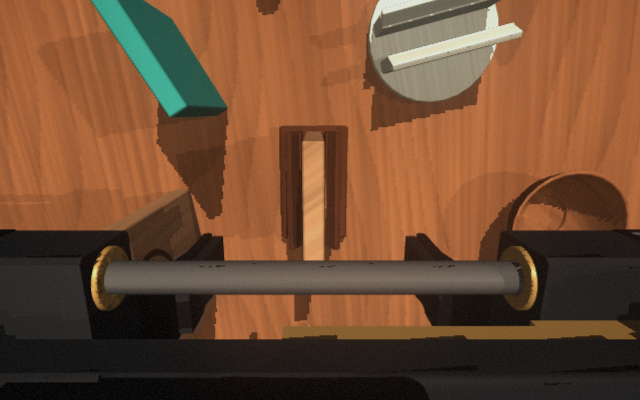

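The blank's top runs from (314,132) down to about (314,262), centred between the fingers. The turquoise board and the larger board are on the left.

```bash
python3 - <<'E'
from h import *
d=load('w1'); h=cv2.cvtColor(d['img'],cv2.COLOR_RGB2HSV).astype(int)
for v in (145,170,200,230,250):
    m=(h[v,290:345,2]>150)&(h[v,290:345,1]<175); u=290+np.where(m)[0]; print(v,u.min(),u.max(),onz(d,u.min()-.5,v,.137)[:2].round(4),onz(d,u.max()+.5,v,.137)[:2].round(4))
for v in range(124,140): print(v,h[v,313],end=';')
t=load('top0')
print('far end',onz(d,314,133,.137))
for z in(.12,.16,.2): print(z,[onz(t,*p,z)[:2].round(3) for p in((396,270),(448,268),(365,253),(332,267))])
E
```

```text
145 303 323 [ 0.4547 -0.2034] [ 0.4689 -0.2049]
170 303 323 [ 0.4529 -0.2205] [ 0.4674 -0.222 ]
200 303 323 [ 0.4506 -0.2418] [ 0.4654 -0.2433]
230 303 323 [ 0.4482 -0.264 ] [ 0.4633 -0.2655]
250 303 344 [ 0.4466 -0.2794] [ 0.4772 -0.2824]
124 [ 12 170 162];125 [ 12 172 141];126 [ 11 176 107];127 [  9 177  98];128 [ 10 183  99];129 [ 10 170  99];130 [ 10 178  96];131 [ 11 157 122];132 [ 13 153 135];133 [ 13 150 138];134 [ 12 146 138];135 [ 13 150 133];136 [ 12 144 136];137 [ 12 150 131];138 [ 12 150 131];139 [ 14 151 132];far end [ 0.46328147 -0.19622118  0.137     ]
0.12 [array([ 0.324, -0.262]), array([ 0.328, -0.404]), array([ 0.371, -0.179]), array([ 0.335, -0.088])]
0.16 [array([ 0.327, -0.254]), array([ 0.331, -0.391]), array([ 0.372, -0.174]), array([ 0.337, -0.087])]
0.2 [array([ 0.33 , -0.247]), array([ 0.333, -0.378]), array([ 0.374, -0.17 ]), array([ 0.34 , -0.085])]
```

Call:
move_arm(
  deltas=[1,0,0,1,0.06,1,0,0,1,0,1,0,0,1,0,1,0,0,1,0,1,0,0,1,0,1,0,0,0.9,0,1,0,0,0,0,1,0,0,0,0],
  grip_force=25,
)

```text
clock: 6.55
tcp_pos: [0.4581, -0.2498, 0.2869]
ee_rot: [-3.141, -0.0, 1.464]
ft_force: [-0.3, -0.6, -0.3]
gripper_width: 1.001
finger_force: 0.0
```

Call:
move_arm(
  deltas=[-1,0,0,0,0,-1,0,0,0,0,-1,0,0,0,0,-1,0,0,0,0,-1,0,0,0,0,-1,0,0,0,0,-1,0,0,0,0,-1,0,0,0,0],
)

```text
clock: 7.35
tcp_pos: [0.4577, -0.2503, 0.2867]
ee_rot: [-3.141, -0.0, 1.463]
ft_force: [0.5, 0.2, -0.1]
gripper_width: 0.357
finger_force: 0.0
```

Still closing, so I'll give it more time and then lift.

Call:
move_arm(
  deltas=[-1,0,0,0,0,-1,0,0,0,0,-1,0,0,0,0,-1,0,0,0,0],
)

```text
clock: 7.75
tcp_pos: [0.4577, -0.2504, 0.2867]
ee_rot: [-3.141, -0.0, 1.463]
ft_force: [0.3, -1.2, 0.1]
gripper_width: 0.188
finger_force: 24.9
```

Call:
move_arm(
  deltas=[-1,0,0,-0.5,0,-1,0,0,-0.9,0,-1,0,0,-0.9,0,-1,0,0,-0.9,0,-1,0,0,-0.9,0,-1,0,0,-0.9,0,-1,0,0,-0.9,0,-1,0,0,0,0],
)

```text
clock: 8.55
tcp_pos: [0.4581, -0.2511, 0.4073]
ee_rot: [3.136, 0.001, 1.463]
ft_force: [0.2, -0.3, -1.5]
gripper_width: 0.181
finger_force: 24.9
```

```bash
python3 - <<'E'
from h import *
a=snap('side','s2')['img']; b=snap('top','t2')['img']; print(get_obs()['tcp_pos'],get_obs()['gripper_width'])
f=lambda a,k:cv2.resize(a,None,fx=k,fy=k,interpolation=cv2.INTER_CUBIC)
o=np.hstack([f(a[150:300,220:350],3),f(b[140:290,310:440],3)]); cv2.imwrite('pics/c2.png',o[...,::-1])
E
```

```text
[ 0.45750124 -0.25025739  0.40472841] 0.184443880037564
```

View pics/c2.png

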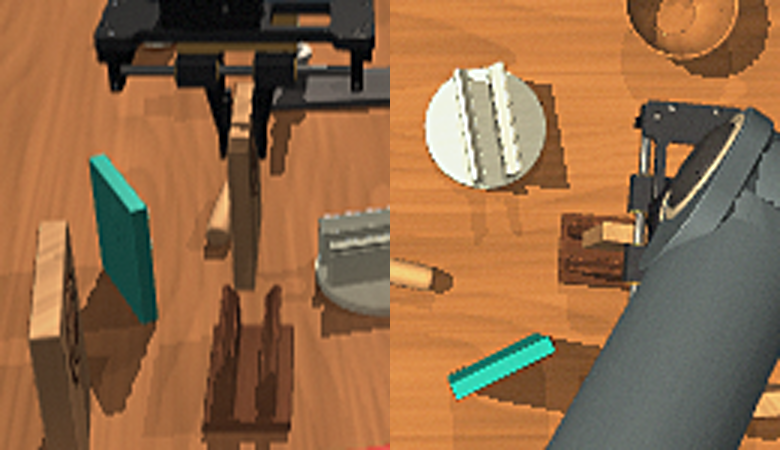

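The blank is held and hangs clear. The right (+x) face looks darker but I can't be sure. I'll turn it counter-clockwise towards the holder's angle and check, measuring the holder from the earlier wrist image.

Call:
move_arm(
  deltas=[-1,0,0,0,-0.8,-1,0,0,0,-0.8,-1,0,0,0,-0.8,-1,0,0,0,-0.8,-1,0,0,0,-0.8,-1,0,0,0,-0.8,-1,0,0,0,-0.8,-1,0,0,0,-0.8],
)

```text
clock: 9.45
tcp_pos: [0.4574, -0.2501, 0.4033]
ee_rot: [-3.14, -0.003, 2.361]
ft_force: [-0.1, 0.2, -0.8]
gripper_width: 0.183
finger_force: 24.9
```

Call:
move_arm(
  deltas=[-1,0,0,0,-0.8,-1,0,0,0,-0.8,-1,0,0,0,-0.8,-1,0,0,0,-0.8,-1,0,0,0,-0.8,-1,0,0,0,-0.8,-1,0,0,0,-0.8,-1,0,0,0,-0.8],
)

```text
clock: 10.25
tcp_pos: [0.4574, -0.2502, 0.4032]
ee_rot: [3.14, -0.003, -3.028]
ft_force: [-1.2, -0.4, -1.1]
gripper_width: 0.185
finger_force: 24.9
```

```bash
python3 - <<'E'
from h import *
d=load('w1'); h=cv2.cvtColor(d['img'],cv2.COLOR_RGB2HSV).astype(int)
m=((h[...,2]>200)&(h[...,1]<70)); k=np.zeros(m.shape,np.uint8); k[0:120,360:540]=m[0:120,360:540]*255
for c in cv2.findContours(k,0,1)[0]:
    if cv2.contourArea(c)<40: continue
    r=cv2.minAreaRect(c); b=cv2.boxPoints(r); print(r,[onz(d,*p,.06)[:2].round(4) for p in b])
a=snap('side','s3')['img']; b=snap('wrist','w3')['img']; print(get_obs()['tcp_pos'],get_obs()['ee_rot'])
f=lambda a,k:cv2.resize(a,None,fx=k,fy=k,interpolation=cv2.INTER_CUBIC)
x=f(a[150:300,220:350],2.66); o=np.hstack([f(b,.7)[:280],np.zeros((280,352,3),np.uint8)[:, :x.shape[1]]]); o=cv2.copyMakeBorder(o,0,max(0,x.shape[0]-280),0,0,cv2.BORDER_CONSTANT); o[:x.shape[0],448:448+x.shape[1]]=x; cv2.imwrite('pics/c3.png',o[...,::-1]); print(o.shape)
E
```

```text
((452.0332946777344, 32.81768798828125), (32.764461517333984, 134.76629638671875), 75.1413803100586) [array([ 0.5276, -0.126 ]), array([ 0.6344, -0.1105]), array([ 0.6422, -0.1351]), array([ 0.5334, -0.1514])]
((392.5649108886719, 8.694082260131836), (28.449636459350586, 73.49829864501953), 56.09372329711914) [array([ 0.5049, -0.1109]), array([ 0.5557, -0.0858]), array([ 0.568 , -0.1041]), array([ 0.5168, -0.1301])]
[ 0.45736333 -0.25023543  0.40339053] [ 3.14025540e+00 -2.31691927e-03 -3.03331370e+00]
(399, 794, 3)
```

View pics/c3.png

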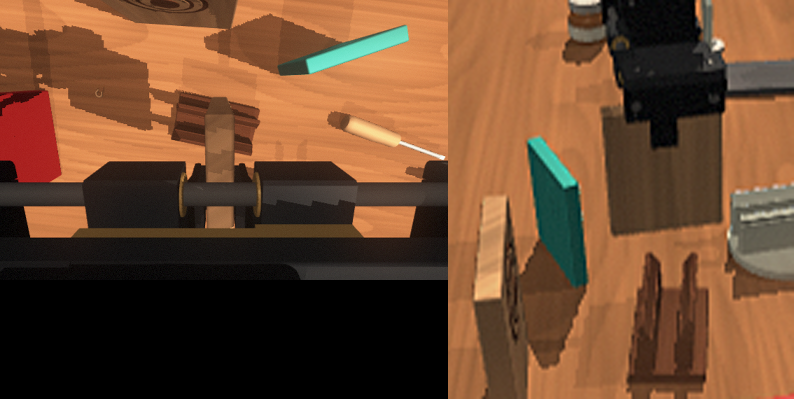

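The side view shows the plain face towards that camera (-y), so the rosette now faces +y, towards the mirror. I'll carry the blank over the holder.

Call:
move_arm(
  deltas=[-1,0,0,0,-0.29,-1,-0.9,0.67,0,0,-1,-0.9,0.67,0,0,-1,-0.9,0.67,0,0,-1,-0.9,0.67,0,0,-1,-0.9,0.67,0,0,-1,-0.9,0.67,0,0,-1,-0.9,0.67,0,0],
)

```text
clock: 11.15
tcp_pos: [0.5688, -0.1381, 0.4036]
ee_rot: [3.141, -0.002, -2.995]
ft_force: [-0.1, -0.2, -1.4]
gripper_width: 0.18
finger_force: 24.9
```

Call:
move_arm(
  deltas=[-1,-0.9,0.67,0,0,-1,0,0,0,0,-1,0,0,0,0],
)

```text
clock: 11.45
tcp_pos: [0.5843, -0.1226, 0.404]
ee_rot: [-3.141, -0.002, -2.993]
ft_force: [-0.5, 0.0, -1.2]
gripper_width: 0.181
finger_force: 24.9
```

```bash
python3 - <<'E'
from h import *
a=snap('side','s4')['img']; b=snap('wrist','w4')['img'];print(get_obs()['tcp_pos'],get_obs()['ee_rot'])
f=lambda a,k:cv2.resize(a,None,fx=k,fy=k,interpolation=cv2.INTER_CUBIC)
o=np.hstack([f(b[0:300,200:440],2)[:600],f(a[160:280,290:400],2.9)[:340].repeat(1,0)] if 0 else [f(b[0:300,200:440],2), np.vstack([f(a[160:280,295:402],3)[:,:320],np.zeros((240,320,3),np.uint8)])]); cv2.imwrite('pics/c4.png',o[...,::-1]); print(o.shape)
E
```

```text
[ 0.58362625 -0.12392686  0.40441026] [-3.14123963e+00 -1.12273560e-03 -2.99452394e+00]
(600, 800, 3)
```

View pics/c4.png

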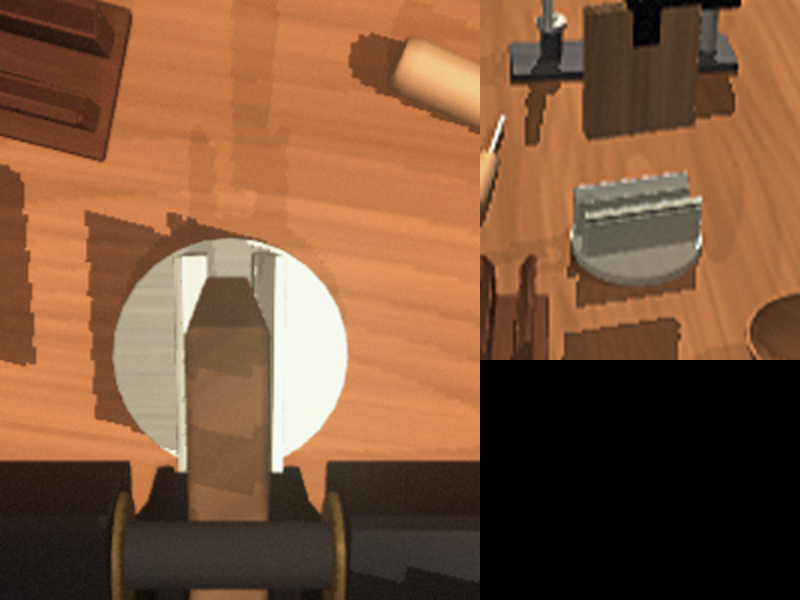

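The blank hangs over the holder with the slot visible beneath it. The outer wall edges are at about crop x 176 and 284, and the base circle spans 114–347. I'll work out the residual offset.

```bash
python3 - <<'E'
from h import *
d=load('w4'); h=cv2.cvtColor(d['img'],cv2.COLOR_RGB2HSV).astype(int)
m=((h[...,1]<80)&(h[...,2]>90)).astype(np.uint8); m[:115]=0;m[228:]=0;m[:,:250]=0;m[:,380:]=0
pts=[]
for v in range(125,222,4):
    u=np.where(m[v])[0]
    pts+=[onz(d,u.min()-.5,v,.012)[:2],onz(d,u.max()+.5,v,.012)[:2]]
P=np.array(pts); A=np.c_[2*P,np.ones(len(P))]; s=np.linalg.lstsq(A,(P**2).sum(1),rcond=None)[0]
print('circle',s[:2].round(4),'r',np.sqrt(s[2]+s[0]**2+s[1]**2).round(4))
a=np.radians(8.5); X=np.array([np.cos(a),np.sin(a)]);Y=np.array([-X[1],X[0]])
o=get_obs(); t=o['tcp_pos'][:2]; print('err slot-tcp along,across',(s[:2]-t)@X,(s[:2]-t)@Y)
g=cv2.cvtColor(d['img'],cv2.COLOR_RGB2GRAY).astype(int)
for v in (130,133,136,145,160,180,200,215):
    print(v,[ (u,g[v,u+1]-g[v,u-1]) for u in range(280,350) if abs(g[v,u+1]-g[v,u-1])>25])
for (u1,v1,u2,v2,z) in ((288,130,288,228,.06),(342,130,342,228,.06)):
    p,q=onz(d,u1,v1,z),onz(d,u2,v2,z); print(p[:2].round(4),q[:2].round(4),np.degrees(np.arctan2(*(q-p)[[1,0]])), (p[:2]-t)@Y,(q[:2]-t)@Y)
E
```

```text
circle [ 0.585  -0.1222] r 0.0614
err slot-tcp along,across 0.0016166304486589411 0.0014901333641940298
130 [(280, np.int64(71)), (281, np.int64(47)), (287, np.int64(42)), (290, np.int64(42)), (291, np.int64(45)), (302, np.int64(-50)), (303, np.int64(-83)), (304, np.int64(-47)), (324, np.int64(-29)), (325, np.int64(-80)), (327, np.int64(48)), (336, np.int64(32)), (337, np.int64(101)), (338, np.int64(82)), (348, np.int64(-42)), (349, np.int64(-74))]
133 [(290, np.int64(43)), (291, np.int64(48)), (302, np.int64(-46)), (303, np.int64(-82)), (304, np.int64(-51)), (324, np.int64(-31)), (325, np.int64(-74)), (326, np.int64(28)), (327, np.int64(64)), (328, np.int64(-50)), (329, np.int64(-40)), (336, np.int64(36)), (337, np.int64(105)), (338, np.int64(79))]
136 [(290, np.int64(43)), (291, np.int64(39)), (302, np.int64(-42)), (303, np.int64(-81)), (304, np.int64(-51)), (324, np.int64(-33)), (325, np.int64(-76)), (326, np.int64(50)), (327, np.int64(70)), (328, np.int64(-71)), (329, np.int64(-50)), (336, np.int64(59)), (337, np.int64(106)), (338, np.int64(54))]
145 [(290, np.int64(40)), (291, n
[... 482 characters left out ...]
2, np.int64(-103)), (293, np.int64(-27)), (334, np.int64(28)), (335, np.int64(54)), (336, np.int64(115)), (337, np.int64(111))]
200 [(289, np.int64(28)), (291, np.int64(-35)), (292, np.int64(-63)), (293, np.int64(-73)), (335, np.int64(75)), (336, np.int64(114)), (337, np.int64(83))]
215 [(287, np.int64(-28)), (289, np.int64(57)), (290, np.int64(34)), (292, np.int64(-94)), (293, np.int64(-112)), (294, np.int64(-31)), (334, np.int64(37)), (335, np.int64(132)), (336, np.int64(123)), (337, np.int64(35))]
[ 0.5366 -0.1535] [ 0.6268 -0.1417] 7.4144543647750805 -0.022257199623183586 -0.023980399497730957
[ 0.5296 -0.1063] [ 0.6193 -0.0912] 9.528276878133857 0.025450504368945748 0.027082712689326285
```

Call:
move_arm(
  deltas=[-1,-0.08,0.05,0.8,0,-1,0,0,0.8,0,-1,0,0,0.6,0,-1,0,0,0.5,0,-1,0,0,0.4,0,-1,0,0,0.4,0,-1,0,0,0.4,0,-1,0,0,0.2,0],
)

```text
clock: 12.35
tcp_pos: [0.5855, -0.1216, 0.3219]
ee_rot: [3.141, -0.001, -2.992]
ft_force: [-0.2, 0.5, -1.5]
gripper_width: 0.187
finger_force: 24.9
```

Call:
move_arm(
  deltas=[-1,0,0,0.4,0,-1,0,0,0.4,0,-1,0,0,0.3,0,-1,0,0,0.2,0,-1,0,0,0,0],
)

```text
clock: 12.85
tcp_pos: [0.5855, -0.1217, 0.296]
ee_rot: [3.141, -0.001, -2.992]
ft_force: [0.4, 0.4, -0.7]
gripper_width: 0.177
finger_force: 24.9
```

Call:
move_arm(
  deltas=[-1,0,0,0.2,0,-1,0,0,0.15,0,-1,0,0,0.05,0,-1,0,0,0.05,0,-1,0,0,0,0],
)

```text
clock: 13.35
tcp_pos: [0.5856, -0.1217, 0.2876]
ee_rot: [3.141, -0.0, -2.992]
ft_force: [-0.4, -1.2, -1.8]
gripper_width: 0.183
finger_force: 24.9
```

Call:
move_arm(
  deltas=[-1,0,0,0.05,0,0.2,0,0,0,0,0.2,0,0,0,0,0.2,0,0,0,0,0.2,0,0,0,0,0.2,0,0,0,0,0.2,0,0,0,0,0.2,0,0,0,0],
)

```text
clock: 14.15
tcp_pos: [0.5856, -0.1217, 0.2867]
ee_rot: [3.142, 0.0, -2.992]
ft_force: [0.2, 0.3, 0.0]
gripper_width: 0.594
finger_force: 0.0
```

Call:
move_arm(
  deltas=[0.2,0,0,-0.4,0,0.2,0,0,-1,0,0.2,0,0,-1,0,0.2,0,0,-1,0,0.2,0,0,-1,0,0.2,0,0,-1,0,0.2,0,0,-0.6,0,0.2,0,0,0,0],
)

```text
clock: 14.95
tcp_pos: [0.586, -0.122, 0.4088]
ee_rot: [-3.141, 0.004, -2.992]
ft_force: [-1.2, -0.1, -0.5]
gripper_width: 0.601
finger_force: 0.0
```

```bash
python3 - <<'E'
from h import *
a=snap('side','s5')['img']; b=snap('wrist','w5')['img'];print(get_obs()['tcp_pos'],get_obs()['ee_rot'])
f=lambda a,k:cv2.resize(a,None,fx=k,fy=k,interpolation=cv2.INTER_CUBIC)
o=np.hstack([f(b[0:300,200:440],2), np.vstack([f(a[160:280,295:402],3)[:,:320],f(a[110:190,290:397],3)[:,:320]])]); cv2.imwrite('pics/c5.png',o[...,::-1])
E
```

```text
[ 0.58540278 -0.12161126  0.4063384 ] [ 3.14120928e+00 -5.54712102e-04 -2.99229271e+00]
```

View pics/c5.png

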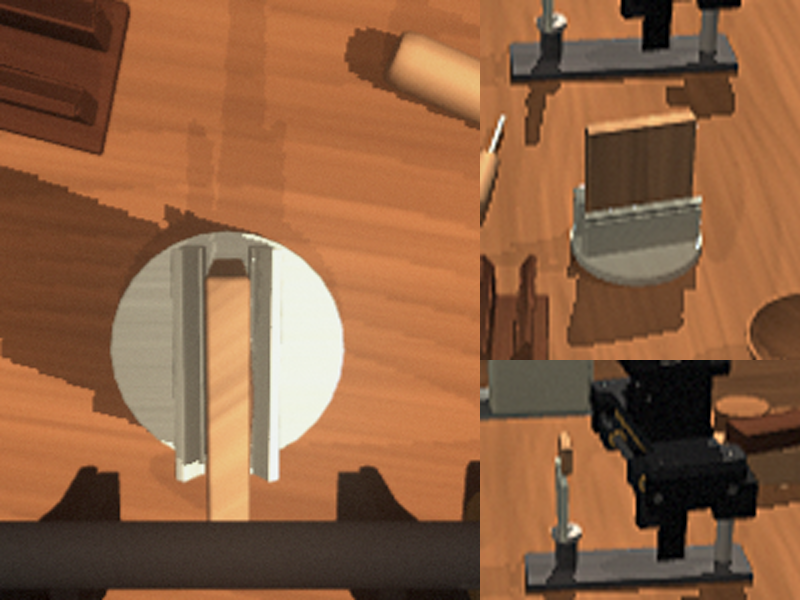

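The blank stands seated between the walls of the holder slot, plain face to the side camera and rosette towards the mirror. I'll turn for the bar and compute its rough position along with the blank's residuals.

Call:
move_arm(
  deltas=[0.2,0,0,0,1,0.2,0,0,0,1,0.2,0,0,0,1,0.2,0,0,0,1,0.2,0,0,0,1,0.2,0,0,0,1,0.2,0,0,0,1,0.2,0,0,0,1],
)

```text
clock: 15.85
tcp_pos: [0.5853, -0.1215, 0.4052]
ee_rot: [-3.139, -0.002, 2.168]
ft_force: [-0.2, -0.4, -1.2]
gripper_width: 0.602
finger_force: 0.0
```

Call:
move_arm(
  deltas=[0.2,0,0,0,1,0.2,0,0,0,1,0.2,0,0,0,1,0.2,0,0,0,1,0.2,0,0,0,0.3,0.2,0,0,0,0,0.2,0,0,0,0],
)

```text
clock: 16.55
tcp_pos: [0.5855, -0.1215, 0.4057]
ee_rot: [-3.14, -0.0, 1.575]
ft_force: [-0.2, -0.3, 0.6]
gripper_width: 0.597
finger_force: 0.0
```

```bash
python3 - <<'E'
from h import *
d=load('w5'); h=cv2.cvtColor(d['img'],cv2.COLOR_RGB2HSV).astype(int)
L=[];R=[]
for v in range(145,255,6):
    u=290+np.where((h[v,290:340,2]>150)&(h[v,290:340,1]>90))[0]; L.append(onz(d,u.min()-.5,v,.137)[:2]);R.append(onz(d,u.max()+.5,v,.137)[:2])
L=np.array(L);R=np.array(R);M=(L+R)/2;q=M[-1]-M[0]; print('width',np.linalg.norm(L-R,axis=1).mean(),'dir',np.degrees(np.arctan2(q[1],q[0])))
X=q/np.linalg.norm(q); E=onz(d,315,138,.137)[:2]; print('end',E,'blank centre',M[0]+X*((E-M[0])@X+.05))
t=load('top0'); print('bar',onz(t,210,194.9,.174)); print(get_obs()['tcp_pos'],get_obs()['ee_rot'])
E
```

```text
width 0.018641174438150027 dir 8.782112096908026
end [ 0.53744119 -0.12799017] blank centre [ 0.58696302 -0.12105558]
bar [0.53014589 0.23221478 0.174     ]
[ 0.58547836 -0.12149392  0.40574348] [-3.13975985e+00 -4.71572927e-05  1.57451634e+00]
```

Call:
move_arm(
  deltas=[0.2,1,-0.2,0,0,0.2,1,-0.2,0,0,0.2,1,-0.2,0,0,0.2,1,-0.2,0,0,0.2,1,-0.2,0,0,0.2,1,-0.2,0,0,0.2,1,-0.2,0,0,0.2,1,-0.2,0,0],
)

```text
clock: 17.35
tcp_pos: [0.5529, 0.0389, 0.4064]
ee_rot: [-3.141, -0.0, 1.574]
ft_force: [-0.7, 0.3, -0.2]
gripper_width: 0.601
finger_force: 0.0
```

Call:
move_arm(
  deltas=[0.2,1,-0.2,0,0,0.2,1,-0.2,0,0,0.2,1,-0.2,0,0,0.2,1,-0.2,0,0,0.2,1,-0.2,0,0,0.2,1,-0.2,0,0,0.2,0.6,0,0,0,0.2,0,0,0,0],
)

```text
clock: 18.15
tcp_pos: [0.5287, 0.172, 0.4064]
ee_rot: [-3.141, -0.0, 1.577]
ft_force: [-0.7, -0.5, -0.1]
gripper_width: 0.602
finger_force: 0.0
```

Call:
move_arm(
  deltas=[0.2,0,0,0,0],
)

```text
clock: 18.25
tcp_pos: [0.5291, 0.1693, 0.4066]
ee_rot: [-3.142, 0.001, 1.573]
ft_force: [-0.5, -1.6, -0.6]
gripper_width: 0.602
finger_force: 0.0
```

```bash
python3 - <<'E'
from h import *
snap('wrist','w6');print(get_obs()['tcp_pos'],get_obs()['ee_rot'])
E
```

```text
[0.52915321 0.16883865 0.40669025] [3.14151389e+00 7.26361901e-04 1.57186174e+00]
```

View pics/w6.png

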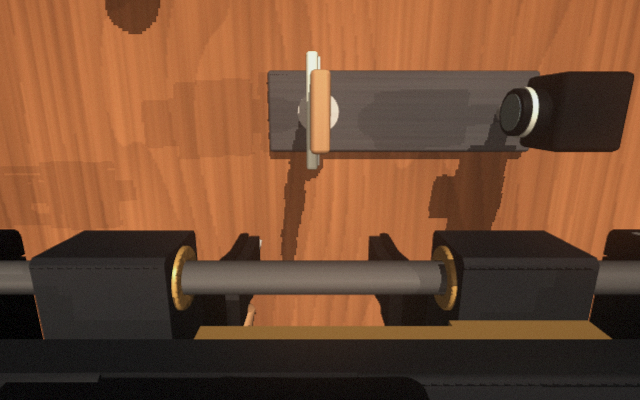

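The bar's top runs (320,70)–(320,152), the mirror frame is beside it at (313,110), and the lens glass is at about (513,111).

```bash
python3 - <<'E'
from h import *
from scipy.spatial.transform import Rotation
d=load('w6'); h=cv2.cvtColor(d['img'],cv2.COLOR_RGB2HSV).astype(int)
H,S,V=h[...,0],h[...,1],h[...,2]
print(h[110,320],h[110,312],h[110,300],h[110,260],h[111,513],h[111,532],h[111,400])
def rect(m,box,z):
    x0,y0,x1,y1=box;k=np.zeros(m.shape,np.uint8);k[y0:y1,x0:x1]=m[y0:y1,x0:x1]*255
    c=max(cv2.findContours(k,0,1)[0],key=cv2.contourArea); r=cv2.minAreaRect(c)
    W=np.array([onz(d,*p,z)[:2] for p in cv2.boxPoints(r)]);e=[W[1]-W[0],W[2]-W[1]];n=[np.linalg.norm(a) for a in e];l=e[int(n[1]>n[0])]
    print(np.round(r[0],1),np.round(n,4),W.mean(0).round(4),'dir',np.degrees(np.arctan2(l[1],l[0])).round(2)); return W.mean(0)
bar=rect((S>100)&(V>120),(309,66,332,156),.174)
rect((V<110)&(S<90),(262,60,500,160),.01)
rect((S<60)&(V>130),(300,45,319,172),.136)
for v in (75,90,130,145):
  g=S[v]; print(v,'bar cols',[u for u in range(300,340) if S[v,u]>100 and V[v,u]>110])
# lens ring: bright ellipse
ys,xs=np.where((S<70)&(V>170)&(np.arange(640)[None]>500)&(np.arange(640)[None]<545)&(np.arange(400)[:,None]>80)&(np.arange(400)[:,None]<145)); print('ring',xs.min(),xs.max(),ys.min(),ys.max())
for p in((511,112),(514,112),(517,112)):
    q=onz(d,*p,.1); print(p,q.round(4),np.linalg.norm(q[:2]-bar),np.degrees(np.arctan2(*(q[:2]-bar)[::-1])))
print(onz(d,583,111,.124))
E
```

```text
[ 15 134 229] [ 13 140 186] [ 13  62 119] [ 11 172 165] [19 51 55] [ 30  29 131] [12 51 90]
[319.7 108.9] [0.0477 0.0114] [0.5325 0.2371] dir 88.41
[414.5 110.5] [0.1668 0.0782] [0.6313 0.2361] dir 0.08
[311.5  78. ] [0.0339 0.0077] [0.5277 0.2574] dir 86.41
75 bar cols [311, 312, 313, 314, 315, 316, 317, 318, 319, 320, 321, 322, 323, 324, 325, 326, 327, 328, 329, 330]
90 bar cols [310, 311, 312, 313, 314, 315, 316, 317, 318, 319, 320, 321, 322, 323, 324, 325, 326, 327, 328, 329, 330]
130 bar cols [310, 311, 312, 313, 314, 315, 316, 317, 318, 319, 320, 321, 322, 323, 324, 325, 326, 327, 328, 329, 330]
145 bar cols [310, 311, 312, 313, 314, 315, 316, 317, 318, 319, 320, 321, 322, 323, 324, 325, 326, 327, 328, 329]
ring 526 538 87 128
(511, 112) [0.6813 0.2361 0.1   ] 0.14875106700320903 -0.4090579299770663
(514, 112) [0.6836 0.2361 0.1   ] 0.15106476784071834 -0.40151761279843406
(517, 112) [0.6859 0.2361 0.1   ] 0.15337847294858634 -0.39420478040288287
[0.71927828 0.23691078 0.124     ]
```

Call:
move_arm(
  deltas=[0.2,0.9,0.05,0,0.08,0.2,0.9,0.05,0,0,0.2,0.9,0.05,0,0,0.2,0.7,0.02,0,0,0.2,0,0,0,0,0.2,0,0,0,0],
  grip_force=20,
)

```text
clock: 18.9
tcp_pos: [0.5326, 0.2381, 0.4065]
ee_rot: [-3.141, 0.001, 1.563]
ft_force: [0.4, -1.7, -0.1]
gripper_width: 0.599
finger_force: 0.0
```

```bash
python3 - <<'E'
from h import *
d=snap('wrist','w7');o=get_obs();print(o['tcp_pos'],o['ee_rot'])
h=cv2.cvtColor(d['img'],cv2.COLOR_RGB2HSV).astype(int)
for v in range(190,262,10):
    u=280+np.where((h[v,280:360,2]>190)&(h[v,280:360,1]>100)&(h[v,280:360,1]<160))[0]
    if len(u): print(v,u.min(),u.max(),len(u),onz(d,(u.min()+u.max())/2,v,.174)[:2].round(4))
E
```

```text
[0.53273277 0.23742542 0.40664177] [-3.14142006e+00  8.19662548e-04  1.56151526e+00]
190 307 321 15 [0.5331 0.2593]
200 307 321 15 [0.5331 0.2531]
210 307 321 15 [0.533  0.2468]
220 307 321 15 [0.5329 0.2404]
230 307 359 19 [0.5447 0.2338]
240 308 347 19 [0.5413 0.2272]
250 308 330 15 [0.5359 0.2206]
```

Call:
move_arm(
  deltas=[0.2,0,0,0.9,0,0.2,0,0,0.9,0,0.2,0,0,0.8,0,0.2,0,0,0.6,0,0.2,0,0,0.4,0,0.2,0,0,0.3,0,0.2,0,0,0,0,0.2,0,0,0,0],
)

```text
clock: 19.75
tcp_pos: [0.5329, 0.2381, 0.3291]
ee_rot: [3.141, -0.0, 1.562]
ft_force: [0.6, 0.1, -0.7]
gripper_width: 0.601
finger_force: 0.0
```

Call:
move_arm(
  deltas=[-1,0,0,0,0,-1,0,0,0,0,-1,0,0,0,0,-1,0,0,0,0,-1,0,0,0,0,-1,0,0,0,0,-1,0,0,0,0,-1,0,0,0,0],
)

```text
clock: 20.55
tcp_pos: [0.5326, 0.2381, 0.3287]
ee_rot: [-3.141, -0.0, 1.562]
ft_force: [0.3, -0.3, 0.8]
gripper_width: 0.139
finger_force: 20.0
```

Call:
move_arm(
  deltas=[-1,0,0,0,0.4,-1,0,0,0,0.4,-1,0,0,0,0.4,-1,0,0,0,0.4,-1,0,0,0,0.4,-1,0,0,0,0.4,-1,0,0,0,0.4,-1,0,0,0,0.4],
)

```text
clock: 21.35
tcp_pos: [0.5332, 0.2379, 0.3288]
ee_rot: [3.139, -0.001, 1.113]
ft_force: [2.3, -0.2, -1.9]
gripper_width: 0.141
finger_force: 20.0
```

Call:
move_arm(
  deltas=[-1,0,0,0,0.4,-1,0,0,0,0.4,-1,0,0,0,0.4,-1,0,0,0,0.4,-1,0,0,0,0.26,-1,0,0,0,0,-1,0,0,0,0,-1,0,0,0,0],
)

```text
clock: 22.15
tcp_pos: [0.5335, 0.2376, 0.3288]
ee_rot: [3.139, -0.002, 0.856]
ft_force: [5.5, -0.9, -4.1]
gripper_width: 0.137
finger_force: 20.0
```

```bash
python3 - <<'E'
from h import *
w=snap('wrist','w8')['img'];t=snap('top','t8')['img'];s=snap('side','s8')['img'];o=get_obs();print(o['tcp_pos'],np.degrees(o['ee_rot']),o['gripper_width'],o['ft_force'],o['ft_torque'])
f=lambda a,k:cv2.resize(a,None,fx=k,fy=k,interpolation=cv2.INTER_CUBIC)
o=np.zeros((600,800,3),np.uint8); o[:400,:500]=f(w,1)[:400,70:570]; o[:300,500:800]=f(t[115:215,200:300],3); o[300:600,500:800]=f(s[120:220,290:390],3); o[400:,:500]=f(t[150:190,300:400],5)
cv2.imwrite('pics/c8.png',o[...,::-1])
E
```

```text
[0.53353982 0.23762967 0.32880949] [ 1.79829670e+02 -1.04754938e-01  4.90526460e+01] 0.13539638790325137 [ 6.61944132 -1.47930812 -3.98003067] [-0.31697078 -1.03993627  0.03826364]
```

View pics/c8.png

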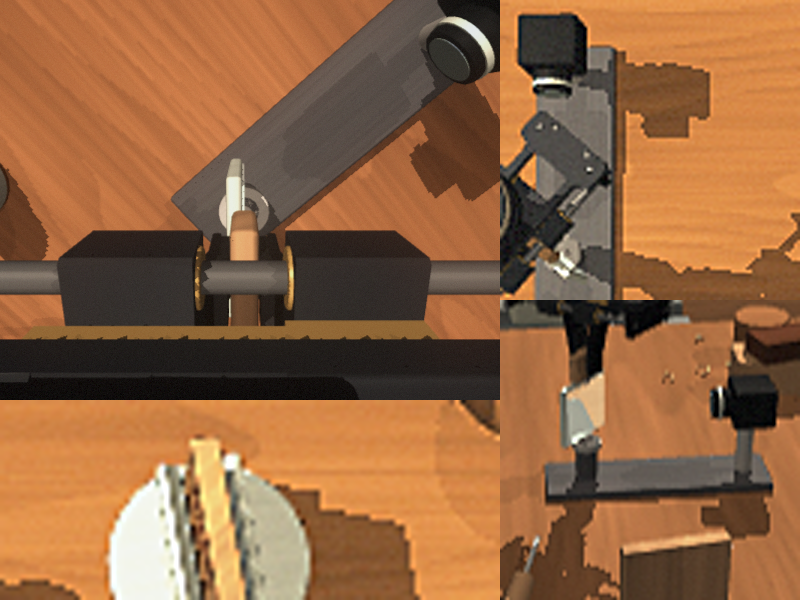

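The bar is held upright in the jaws at tool yaw 49.05°, against a target of 49.0°. The blank stands in the holder and the wrist force is small. One last numeric check that the bar lies along the tool, then I'll hand in.

```bash
python3 - <<'E'
from h import *
d=load('w8');h=cv2.cvtColor(d['img'],cv2.COLOR_RGB2HSV).astype(int);P=[]
for v in range(236,262,3):
    u=295+np.where((h[v,295:340,2]>90)&(h[v,295:340,1]>90)&(h[v,295:340,0]<20))[0]; print(v,u.min(),u.max()); P.append(onz(d,(u.min()+u.max())/2,v,.174)[:2])
P=np.array(P);a=np.degrees(np.arctan2(*np.polyfit(P[:,1],P[:,0],1)[[0]],1)) if 0 else np.degrees(np.arctan(np.polyfit(P[:,0],P[:,1],1)[0]))
print('bar dir',a,'normal',a-90)
g=np.array([.5848,-.1134])-np.array([.5328,.2373]); print('wanted normal',(np.degrees(np.arctan2(g[1],g[0]))-.5)/2)
E
```

```text
236 299 328
239 300 327
242 300 328
245 300 327
248 300 327
251 300 327
254 300 327
257 300 327
260 300 326
bar dir 48.05815778071288 normal -41.94184221928712
wanted normal -41.03296296029568
```

```bash
python3 -c "
from workcell import *
print(close_job())"
```

```text
the job is handed in; nothing more can be done
None
```

The job is handed in: the blank stands in the holder slot with its rosette towards the mirror, and the arm still holds the bar with the mirror turned about 40.5°, within about 1° of the computed angle. The camera's own view was not available to confirm it, and no verdict came back.

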